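Weigh a tote of fittings on a market beam scale

ROBOT

A 6-joint arm with a two-finger parallel gripper is mounted at the origin on the work surface. World frame = base frame: x ahead of the robot, y to its left, z up, the work surface at z = 0. Lengths are in m, angles in rad, forces in N, time in s.
With the tool pointing down it reaches from about 0.325 to 0.85 m from the base axis. Payload 4.4 kg.
Tool frame: the origin (TCP) lies on the mounting face of the last link; the fingertips stand 199 mm ahead of it and the grasp point (between the pads) lies 180 mm ahead of it; z points along the fingers, y is the direction in which the jaws open and shut (so a half turn about z gives the same grasp; the last joint's range is limited). The gripper opens to 94 mm and grips with 3 to 60 N. Pads are 16 mm wide; open, the fingers measure 119 mm over their backs; the gripper's body (75 mm by 177 mm) begins 78 mm behind the grasp point.
Start: joints at [1.048, 0.207, 1.542, -0, 1.393, -0.15], TCP at [0.209, 0.536, 0.405] pointing down, gripper open.
Joint ranges: [-2.73, 2.73], [-0.86, 2.22], [0.23, 2.46], [-1.11, 4.25], [0.08, 2.63], [-2.82, 2.82]. Speed limits (rad/s): [2.79, 2.79, 3.14, 3.14, 3.14, 3.14].

INTERFACE

Orientations are given as a rotation vector (axis times angle).
In Python, from cell import manip gives the robot as it stands. Calls block until the motion is done:
- manip.goto(position, orientation): joint-space move of the TCP to a pose.
- manip.movel(position, v=0.15, orientation=None, force_limit=None): straight line of the TCP; orientation=None keeps the orientation; v is the mean speed in m/s. With force_limit (N) it stops when the force on the tool has changed by that much, and returns True; else False.
- manip.move_joints(angles): joint-space move.
- manip.gripper_to(opening, f_grip=None): finger opening in m; f_grip is the grip in N (None keeps the last); returns when the fingers have stopped.
- manip.pause(seconds).
- manip.ik(position, orientation): joint angles nearest the present ones, or None.
- manip.snapshot(name): name is "side" or "top" or "wrist"; returns a dict with "img" (400x640x3 uint8, red, green, blue), "K" (3x3 intrinsics, pixels), "R" (3x3) and "t" (3): a world point X has camera coordinates R X + t. Camera axes: x right, y down, z forward; pixel columns grow to the right and rows downward; lengths in m; the calibration is good to about 2 mm. A picture is of the moment at which its call begins. There is no depth.
A pose or a line that the arm cannot do raises manip.Unreachable and nothing moves.
- manip.finish_job(): hands the job in, once; it reports no verdict.
Readings, each from a call of its own:
- manip.get_t(): time.
- manip.get_joints(): joint angles.
- manip.get_qd(): joint speeds.
- manip.get_tau(): joint torques, N m.
- manip.get_tcp_pos(): TCP position.
- manip.get_ee_rot(): TCP orientation.
- manip.get_force(): force on the tool from outside, world axes, zero at the start.
- manip.get_moment(): the same for the moment, N m.
- manip.get_finger_gap(): finger opening in m.
Only numpy, scipy, OpenCV 4.12 (cv2) and the standard library are available. Lean on these libraries where they do the work, as an engineer would, in place of code of your own. Each camera call takes 0.05 s, during which the arm holds its last target.

TASK

Weigh the tote of fittings on the beam scale: carry it upright, hang it by its handle bar across the two saddles of the fork and let go, then slide the poise along the beam until the free beam comes to rest level, to within 2 degrees. Leave the glass jar, the oil can and the carton where they stand.

Things in the scene. Friction and masses are not known exactly. Their poses are not given: they have to be found in the camera images.
- scale: Fixed dark steel stand of the beam scale; origin on the table straight below the pivot. y: level along the beam to the fork (load) end; x: the pivot axis. Base 100 x 440 x 14 mm (y -360 to +80). Two uprights at x +-26 mm, 179 mm high, hold the pivot. At y -338 a guide loop, 62 mm wide, 237 mm high, surrounds the beam's tail; white marks on it show the level height, 170 mm.
- beam (a joint): Beam tilt, rad: 0 level, positive fork end up; stops at +-0.14. Free, damped, settles in about 1.5 s. A soft centring torque of 0.6 N m/rad lets it rest about 0.008 rad off level per mm that the poise is out of place (poise too far out: positive); 17 mm or more out leaves it at a stop. Bare beam nearly balanced.
- beam_pivot (a point): The pivot, 170 mm above the table, on the centre line of the steel beam bar (14 mm wide, 16 mm high). Axes fixed to the beam: y along it to the fork end, x along the pivot axis, z up when level.
- saddle (a point): Midpoint between the two saddles of the fork, 150 mm from the pivot, where the hung bar's centre comes to lie, parallel to x; moves with the beam, axes as beam_pivot. The saddles are V notches between sloping lips, 38 mm wide at the mouth; lips rise 13 mm above this point. The tray ends up under the prongs, so bring the bar in level from the outer end about 30 mm above this point, then lower it.
- tote_bar (a point): Centre of the round handle bar (14 mm thick) of the tote: an open plywood tray of fittings, 170 x 80 x 42 mm, with two 50 mm wide end boards that carry the bar. The bar runs along x, free for 154 mm between the boards, its centre 120 mm above the tote's underside. z is up. The fittings are fixed; the whole weighs 0.3 to 0.6 kg, not known beforehand.
- tote: The same tote: origin at the centre of its underside, axes as tote_bar.
- poise_knob (a point): Centre of the upright round knob (24 mm in diameter, 34 mm high, so 17 mm above and below this point) on top of the poise, 48 mm above the beam's centre line; moves with the beam. The poise is a grey metal block 46 x 40 x 50 mm around the beam on the side away from the fork, 0.5 kg.
- poise (a joint): Place of the poise along the beam, m: 0 is its inner end (60 mm from the pivot), 0.20 its outer end (260 mm from the pivot). It stays where it is left; sliding it takes about 2 N.
- jar: Bystander: glass jar with a steel cap, 72 mm in diameter, 95 mm high; origin at the centre of its underside.
- oilcan: Bystander: conical copper oil can with a thin spout, 80 mm in diameter, 150 mm high; origin at the centre of its underside.
- carton: Bystander: cardboard box 75 x 120 x 50 mm; origin at the centre of its underside.
- fork_end (a point): Midpoint between the outer ends of the fork's two prongs, 30 mm outward of the saddle point; axes as beam_pivot. The prongs lie at x +-45 mm, are 8 mm wide, run along y, undersides 17 mm below this point; open outward, joined by a cross-bar 120 mm inward. They pass between the tote's end boards, under its bar.

How it is judged:
By the outcome, as a careful person would: the job done as asked, in the order asked, and still so for the second after the job is handed in, with the robot touching nothing.
It also fails if it takes over 72 s, if anything falls off the work surface, if the arm or the gripper's body presses on something with over 40 N, if the wrist force passes 120 N, or if a joint passes its speed limit or range.

## Working session

There is one attempt and no reset: what is moved stays moved. The work goes in short steps, each a Python script; the robot and the scene stay as the last script left them, time stands still between calls to the robot, and variables do not carry over. Pictures are saved under pics/ and viewed, and the job is handed in when it is done.

```bash
ls; mkdir -p pics
python3 - <<'E'
from cell import manip
import cv2,numpy as np
for n in ("side","top","wrist"):
    s=manip.snapshot(n); cv2.imwrite(f"pics/a_{n}.png",s["img"][:,:,::-1]); print(n,s["K"].tolist(),np.round(s["R"],4).tolist(),np.round(s["t"],4).tolist(), (-s["R"].T@s["t"]).round(3))
print(manip.get_t(),manip.get_ee_rot(),manip.get_finger_gap())
E
```

```text
pics
side [[435.28864103421796, 0.0, 315.84976243585464], [0.0, 435.28864103421796, 194.15279359042626], [0.0, 0.0, 1.0]] [[0.6897, -0.7237, 0.024], [-0.3706, -0.3813, -0.8469], [0.6221, 0.5752, -0.5312]] [-0.2886, 0.3788, 0.4879] [ 0.036 -0.345  0.587]
top [[424.6825205978748, 0.0, 323.883177825103], [0.0, 424.6825205978748, 204.29474838001258], [0.0, 0.0, 1.0]] [[0.0155, -0.9998, 0.0154], [-0.9926, -0.0172, -0.1202], [0.1205, -0.0135, -0.9926]] [0.1213, 0.55, 1.1552] [0.405 0.146 1.211]
wrist [[331.42678665416804, 0.0, 317.9897464227851], [0.0, 331.42678665416804, 206.12325647463803], [0.0, 0.0, 1.0]] [[0.3637, 0.9315, -0.0019], [0.9065, -0.3535, 0.231], [0.2145, -0.0858, -0.9729]] [-0.5744, -0.0243, 0.3899] [0.147 0.56  0.384]
0.15 [-5.82113344e-01 -3.08664200e+00  2.57561022e-03] 0.09382551121815826
```

View pics/a_side.png

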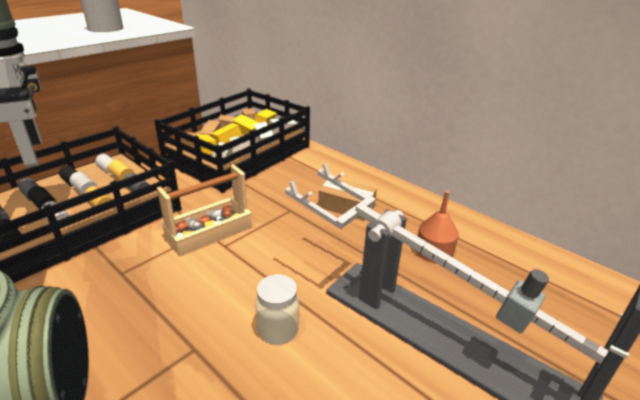

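View pics/a_top.png

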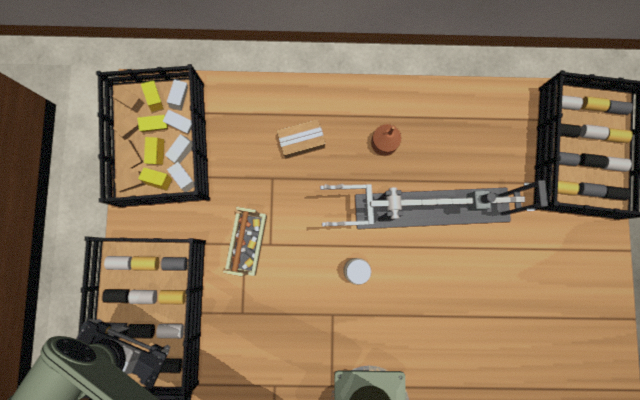

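View pics/a_wrist.png

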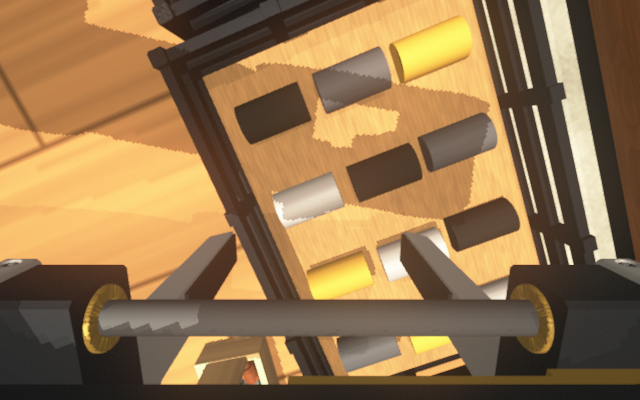

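The top view shows the tote near (245,242), the scale with its pivot near (394,203), the poise near (484,199) and the fork opening left. The jar is at (358,271), the oil can at (386,138) and the carton at (300,138). I'll zoom in.

Run:
```python
import cv2
a=cv2.imread("pics/a_top.png"); cv2.imwrite("pics/b1.png",cv2.resize(a[190:290,210:370],None,fx=5,fy=5,interpolation=cv2.INTER_CUBIC))
cv2.imwrite("pics/b2.png",cv2.resize(a[165:245,340:560],None,fx=3.6,fy=3.6,interpolation=cv2.INTER_CUBIC))
a=cv2.imread("pics/a_side.png"); cv2.imwrite("pics/b3.png",cv2.resize(a[155:260,150:310],None,fx=5,fy=5,interpolation=cv2.INTER_CUBIC))
cv2.imwrite("pics/b4.png",cv2.resize(a[155:400,280:640],None,fx=2.2,fy=2.2,interpolation=cv2.INTER_CUBIC))
```

```text
(no output)
```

View pics/b1.png

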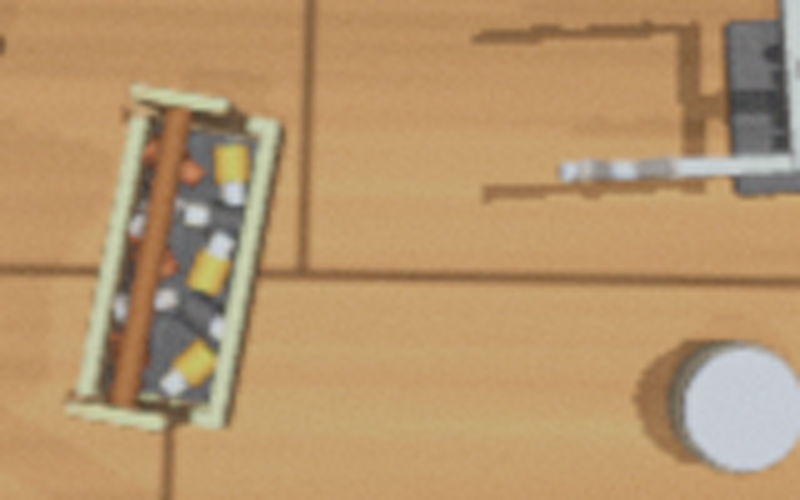

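View pics/b2.png

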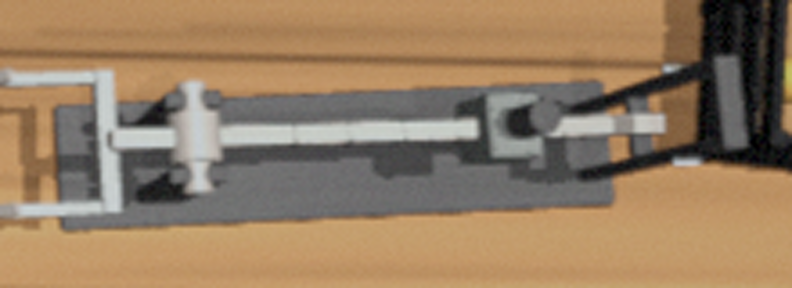

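View pics/b3.png

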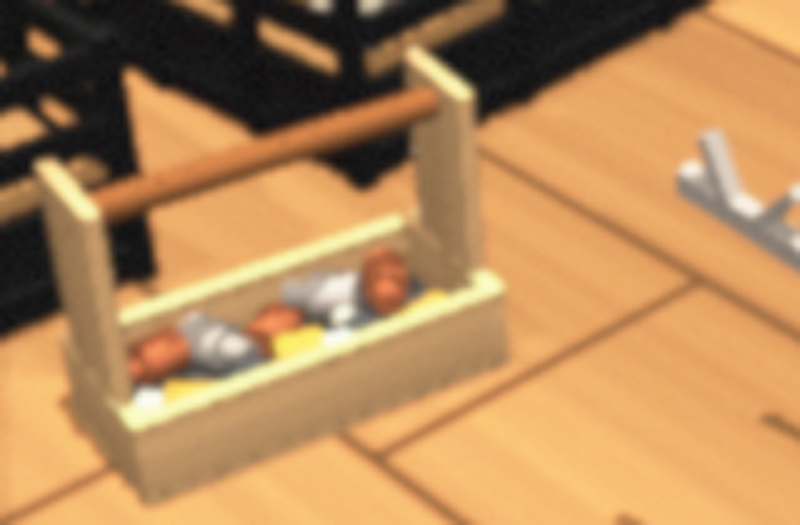

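View pics/b4.png

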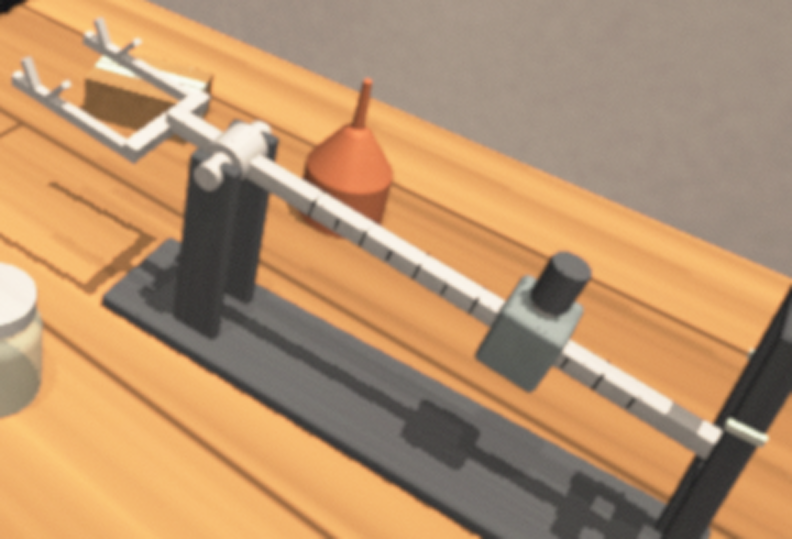

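```bash
cat > h.py <<'E'
import numpy as np,cv2
from cell import manip
def snap(n,f=None):
    s=manip.snapshot(n)
    if f: cv2.imwrite(f"pics/{f}.png",s["img"][:,:,::-1])
    return s
def ray(s,p):
    d=s["R"].T@np.linalg.inv(s["K"])@np.array([p[0],p[1],1.]); return -s["R"].T@s["t"],d/np.linalg.norm(d)
def onz(s,p,z):
    c,d=ray(s,p); return c+d*(z-c[2])/d[2]
def tri(s1,p1,s2,p2):
    P=[s["K"]@np.c_[s["R"],s["t"]] for s in (s1,s2)]
    X=cv2.triangulatePoints(P[0],P[1],np.array(p1,float).reshape(2,1),np.array(p2,float).reshape(2,1))[:,0]
    return X[:3]/X[3]
def proj(s,X):
    q=s["K"]@(s["R"]@np.asarray(X,float)+s["t"]); return q[:2]/q[2]
def mask(s,box,lo,hi):
    h=cv2.cvtColor(s["img"],cv2.COLOR_RGB2HSV); m=cv2.inRange(h,np.array(lo),np.array(hi)); o=np.zeros_like(m)
    x0,y0,x1,y1=box;o[y0:y1,x0:x1]=m[y0:y1,x0:x1]; return o
def big(m):
    c,_=cv2.findContours(m,cv2.RETR_EXTERNAL,cv2.CHAIN_APPROX_NONE); return max(c,key=cv2.contourArea)
E
python3 - <<'E'
from h import *
T=snap("top");S=snap("side")
h=cv2.cvtColor(T["img"],cv2.COLOR_RGB2HSV);hs=cv2.cvtColor(S["img"],cv2.COLOR_RGB2HSV)
print("bar hsv",h[240,240],h[225,243],"base",h[215,420],h[222,400],"beam",h[201,430],"knob",h[197,492],"block",h[200,480],"wood",h[240,420])
print("side bar",hs[184,205],hs[188,190])
# pivot barrel from zoom picks: top b2 barrel ends
def b2(p):return (340+(p[0]+.5)/3.6-.5,165+(p[1]+.5)/3.6-.5)
def b4(p):return (280+(p[0]+.5)/2.2-.5,155+(p[1]+.5)/2.2-.5)
print("pivot ends z.17",onz(T,b2((192,85)),.17),onz(T,b2((198,190)),.17))
print("pivot end tri near",tri(T,b2((198,190)),S,b4((208,172))))
base=big(mask(T,(345,175,520,235),(0,0,40),(180,70,115)));r=cv2.minAreaRect(base);print(r)
for p in cv2.boxPoints(r): print(p,onz(T,p,.014).round(4))
print("knob top tri",tri(T,b2((544,116)),S,b4((571,266))))
print("tail marks",onz(T,b2((673,68)),.17),onz(T,b2((686,160)),.17))
# bar
def b1(p):return (210+(p[0]+.5)/5-.5,190+(p[1]+.5)/5-.5)
def b3(p):return (150+(p[0]+.5)/5-.5,155+(p[1]+.5)/5-.5)
for p in ((178,108),(125,405)): print("bar z.12",onz(T,b1(p),.12))
print("bar tri",tri(T,b1((178,108)),S,b3((437,101))),tri(T,b1((125,405)),S,b3((97,200))))
E
```

```text
bar hsv [ 14 139 173] [ 14 140 173] base [150   7 115] [ 75   4 116] beam [ 47   9 203] knob [ 20   7 109] block [150   6  83] wood [ 16 125 186]
side bar [ 12 165 206] [ 12 166 217]
pivot ends z.17 [ 0.57440724 -0.03903117  0.17      ] [ 0.50166766 -0.04285083  0.17      ]
pivot end tri near [ 0.5012044  -0.04193942  0.17506119]
((440.88690185546875, 206.12445068359375), (36.38734436035156, 135.703369140625), 87.27368927001953)
[372.2466  191.17874] [ 0.5903 -0.0074  0.014 ]
[507.79642 184.724  ] [ 0.616  -0.3978  0.014 ]
[509.5272  221.07016] [ 0.5113 -0.3988  0.014 ]
[373.9774 227.5249] [ 0.4865 -0.0125  0.014 ]
knob top tri [ 0.55238639 -0.26987444  0.20123724]
tail marks [ 0.59238252 -0.37430309  0.17      ] [ 0.52814487 -0.38061738  0.17      ]
bar z.12 [0.51588056 0.33384229 0.12      ]
bar z.12 [0.36431228 0.35490308 0.12      ]
bar tri [0.51661337 0.33325278 0.12030066] [0.36592711 0.35275625 0.12726013]
```

```bash
cat >> h.py <<'E'
yaw=np.radians(3.72); PIV=np.array([.539,-.040,.17])
X_=np.array([np.cos(yaw),np.sin(yaw),0]);Y_=np.array([-np.sin(yaw),np.cos(yaw),0]);Z_=np.array([0,0,1.])
def sc(x,y,z): return np.array([PIV[0],PIV[1],0])+x*X_+y*Y_+z*Z_
def bm(x,y,z,th): c,s=np.cos(th),np.sin(th); return PIV+x*X_+y*(c*Y_+s*Z_)+z*(c*Z_-s*Y_)
def rot(a): # jaw direction world angle (rad), tool down
    c,s=np.cos(a),np.sin(a); R=np.array([[-s,c,0],[c,s,0],[0,0,-1]])
    return cv2.Rodrigues(np.ascontiguousarray(np.column_stack([[-s,c,0],[c,s,0],[0,0,-1]])))[0].ravel()
E
python3 - <<'E'
from h import *
for n in ("side","top"):
    s=snap(n); im=s["img"][:,:,::-1].copy(); k=3
    im=cv2.resize(im,None,fx=k,fy=k,interpolation=cv2.INTER_CUBIC)
    th=.14
    for X,c in [(bm(45,150e-3,0,th) if 0 else bm(.045,.15,0,th),(0,0,255)),(bm(-.045,.15,0,th),(0,0,255)),(bm(.045,.18,0,th),(255,0,0)),(bm(-.045,.18,0,th),(255,0,0)),(PIV,(0,255,0)),(bm(0,-.223,.048,th),(0,255,255)),(bm(0,-.223,.065,th),(0,255,255)),(sc(.05,-.36,.014),(255,0,255)),(sc(-.05,.08,.014),(255,0,255)),([.4405,.3438,.12],(0,255,0)),(bm(0,-.338,0,th),(255,255,0))]:
        p=(proj(s,X)+.5)*k; cv2.circle(im,tuple(int(v) for v in p),3,c,-1)
    x0,y0=(250,150) if n=="side" else (220,150)
    im=im[y0*k:(y0+200)*k,x0*k:(x0+266)*k] if n=="top" else im[y0*k:(y0+200)*k,x0*k:(x0+266)*k]
    cv2.imwrite(f"pics/c_{n}.png",im)
E
```

```text
(no output)
```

View pics/c_side.png

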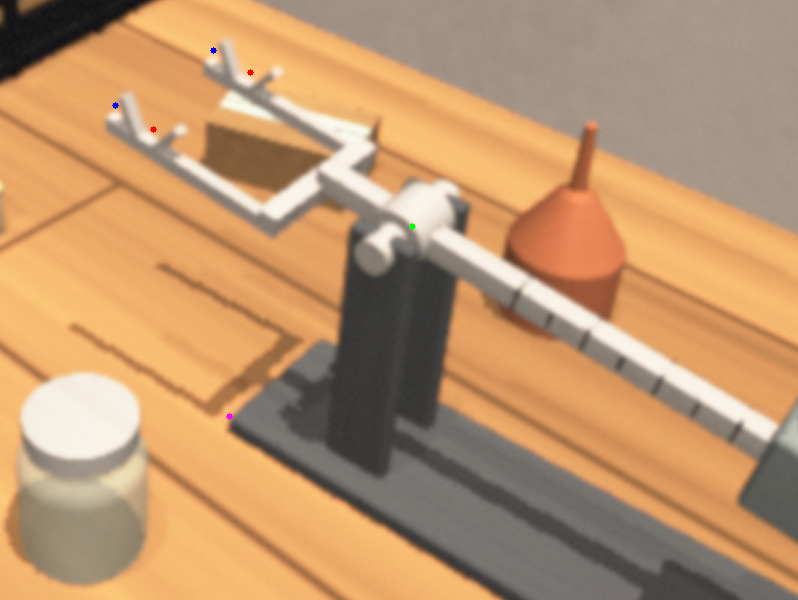

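View pics/c_top.png

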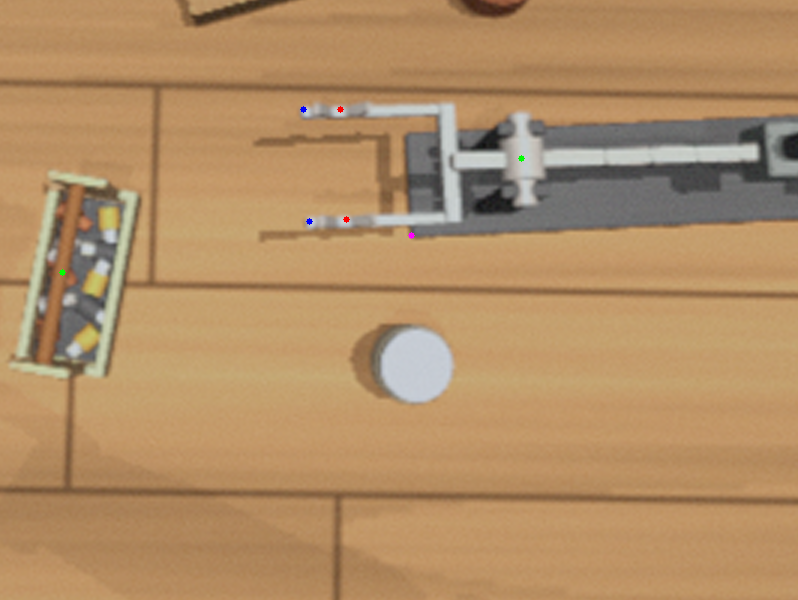

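The overlay fits: saddle, fork ends, pivot and base corner all land where predicted, with the beam at the +0.14 stop. Next I'll grasp the tote bar.

Run:
```python
from h import *
c=np.array([.4405,.3438,.12]); a=np.radians(90-7.7); o=rot(a)
print(manip.ik(c+[0,0,.18],o))
manip.goto(c+[0,0,.25],o)
print(manip.movel(c+[0,0,.181],v=.1,force_limit=15))
f0=manip.get_force(); manip.gripper_to(0.0,f_grip=35); manip.pause(.2); print(manip.get_finger_gap(),f0,manip.get_force())
manip.movel(c+[0,0,.181+.02],v=.06); manip.pause(.4)
print([manip.get_force().round(2) if hasattr(manip.get_force(),'round') else manip.get_force() for _ in range(2)],manip.get_moment())
print(manip.get_t(),manip.get_joints()); S=snap("side","d_side");snap("top","d_top")
```

```text
[ 5.07840378e-01  2.80546713e-01  1.68095429e+00 -4.44089210e-16
  1.18009165e+00 -9.28565597e-01]
False
0.013036377134026196 [ 0.96024516  0.01934886 -0.69159445] [ 0.44637103  1.64711502 -0.27042987]
[array([ 0.85, -0.32, -4.  ]), array([ 0.85, -0.32, -4.  ])] [ 0.03898875 -0.04762274  0.00613246]
4.65 [ 5.07847243e-01  2.55381789e-01  1.66504639e+00 -4.45264989e-05
  1.22162666e+00 -9.28564664e-01]
```

View pics/d_side.png

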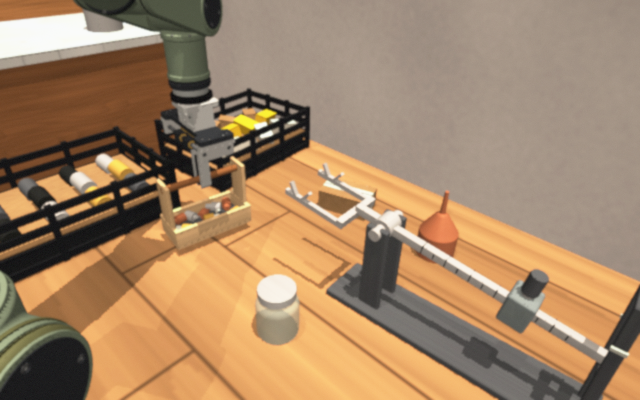

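The tote is held at (205,185), level and off the table, with a force change of about 3.4 N, so roughly 0.35 kg. The next step is to carry it to the outer end of the fork and go in.

```bash
python3 - <<'E'
from h import *
o=rot(np.pi/2+yaw); G=np.array([0,0,.18])
sad=bm(0,.15,0,.14); print("saddle",sad)
z=sad[2]+.036
p=manip.get_tcp_pos(); manip.movel([p[0],p[1],z+.18],v=.15)
st=sc(0,.29,z); print(manip.ik(st+G,o))
manip.movel(st+G,v=.15,orientation=o)
manip.pause(.2); snap("side","e_side"); snap("top","e_top"); print(manip.get_t(),manip.get_force())
E
python3 - <<'E'
import cv2,numpy as np
a=cv2.imread("pics/e_side.png")[100:300,140:440];b=cv2.imread("pics/e_top.png")[120:320,180:480]
cv2.imwrite("pics/e.png",cv2.resize(np.vstack([a,b]),None,fx=1.5*1,fy=1.5,interpolation=cv2.INTER_CUBIC))
E
```

```text
saddle [0.52936312 0.10821945 0.19093147]
[ 2.97064686e-01  2.08746410e-01  1.53412663e+00 -4.44089210e-16
  1.39871962e+00 -1.33865789e+00]
6.75 [ 0.51582605 -0.51054382 -4.13055573]
```

View pics/e.png

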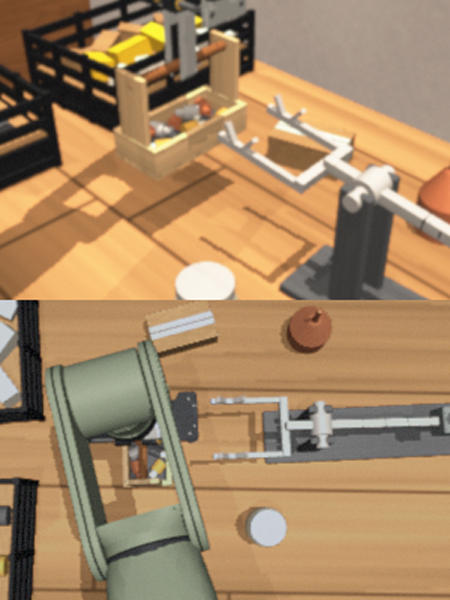

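The tote hangs upright and aligned in front of the prongs. I'll go in and lower.

```bash
python3 - <<'E'
from h import *
G=np.array([0,0,.18]); sad=bm(0,.15,0,.14)
print(manip.movel(sad+[0,0,.036]+G,v=.1,force_limit=8), manip.get_force())
manip.pause(.2); snap("side","f_side0")
print(manip.movel(sad+[0,0,.004]+G,v=.05,force_limit=6), manip.get_tcp_pos()-sad-G,manip.get_force())
print(manip.movel(sad+[0,0,-.001]+G,v=.02,force_limit=4), manip.get_tcp_pos()-sad-G,manip.get_force())
snap("side","f_side"); snap("wrist","f_wrist");print(manip.get_t())
E
python3 - <<'E'
import cv2,numpy as np
a=cv2.imread("pics/f_side0.png")[80:280,230:480];b=cv2.imread("pics/f_side.png")[80:280,230:480]
cv2.imwrite("pics/f.png",cv2.resize(np.hstack([a,b]),None,fx=1.6,fy=1.6,interpolation=cv2.INTER_CUBIC))
E
```

```text
False [ 0.18758414  0.05904017 -4.1034496 ]
False [ 1.50610346e-04 -1.64772335e-05  4.14867512e-03] [ 0.59281926  0.25089399 -3.34662013]
True [ 0.00038765  0.000129   -0.00037765] [ 1.00963115 -0.28978604  3.06994316]
9.7667
```

View pics/f.png

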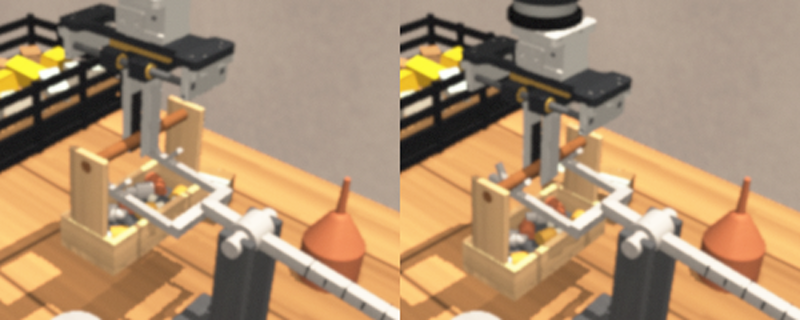

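View pics/f_wrist.png

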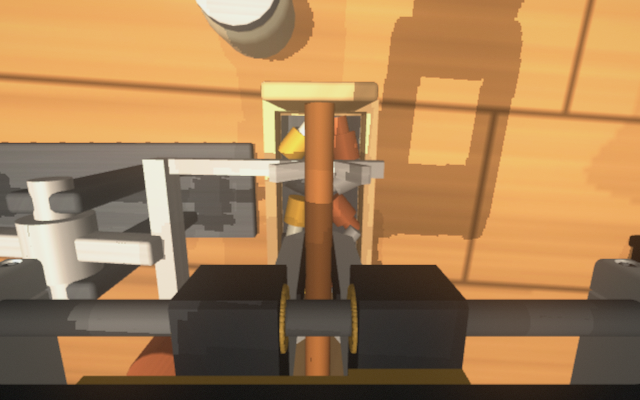

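The bar is seated between the lips in both notches: contact came at the expected height and the force rose to +3 N. Releasing it now.

```bash
python3 - <<'E'
from h import *
manip.gripper_to(.05); p=manip.get_tcp_pos()
print(manip.movel(p+[0,0,.10],v=.12,force_limit=8))
manip.pause(.5); snap("side","g_side");snap("top","g_top");print(manip.get_t(),manip.get_force())
E
python3 - <<'E'
import cv2,numpy as np
a=cv2.imread("pics/g_side.png")[130:380,220:620]
cv2.imwrite("pics/g.png",cv2.resize(a,None,fx=2,fy=2,interpolation=cv2.INTER_CUBIC))
E
```

```text
False
12.0917 [0.0758501  0.01604872 0.15477953]
```

View pics/g.png

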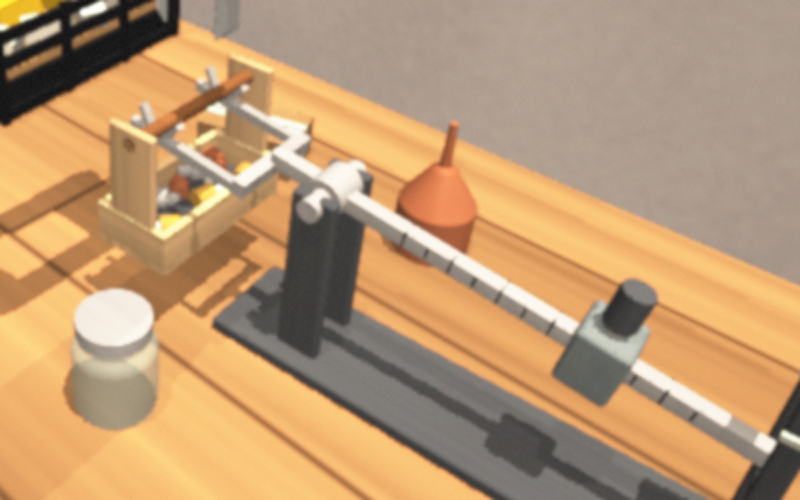

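The tote hangs freely and upright on both saddles, and the fork is still up. Now the poise: I'll grip the knob with the jaws across the beam, so that it can pivot, and slide it inward.

```bash
python3 - <<'E'
from h import *
G=np.array([0,0,.18]); o=rot(yaw); k=bm(0,-.223,.054,.14); print(k,manip.ik(k+G,o))
manip.gripper_to(.07)
p=manip.get_tcp_pos()
manip.goto(k+[0,0,.08]+G,o)
print(manip.get_t()); snap("wrist","h0_wrist")
print(manip.movel(k+G,v=.1,force_limit=6),manip.get_tcp_pos()-k-G)
snap("wrist","h_wrist");snap("side","h_side"); print(manip.get_t())
E
python3 - <<'E'
import cv2,numpy as np
a=cv2.imread("pics/h_side.png")[100:400,340:640];b=cv2.imread("pics/h_wrist.png")[:,100:540]
b=cv2.resize(b,(440,400));a=cv2.resize(a,(400,400))
cv2.imwrite("pics/h.png",cv2.resize(np.hstack([a,b]),(800,381)))
E
```

```text
[ 0.55381572 -0.26787236  0.19235355] [-5.91090919e-01  3.16842858e-01  1.47224929e+00 -4.44089210e-16
  1.35250051e+00 -6.56017168e-01]
14.025
False [ 0.00030026 -0.00016923  0.00084333]
15.125
```

View pics/h.png

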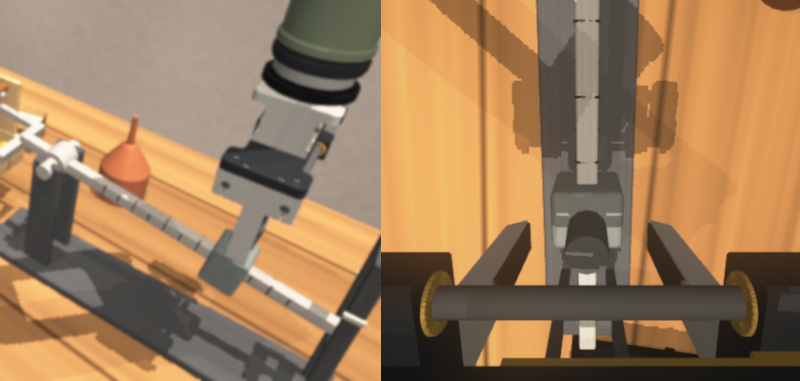

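The knob sits between the fingers, so I'll close and slide it to the predicted position, with the beam held level.

```bash
python3 - <<'E'
from h import *
G=np.array([0,0,.18])
manip.gripper_to(0.,f_grip=15); print(manip.get_finger_gap(),manip.get_force())
k=bm(0,-.122,.054,0)
print(manip.movel(k+G,v=.06,force_limit=25),manip.get_force(),manip.get_tcp_pos()-k-G)
manip.pause(.3);print(manip.get_force())
snap("side","i_side0")
manip.gripper_to(.05); p=manip.get_tcp_pos(); manip.movel(p+[0,0,.07],v=.15); manip.pause(1.0)
snap("side","i_side");snap("top","i_top");print(manip.get_t())
E
python3 - <<'E'
import cv2,numpy as np
a=cv2.imread("pics/i_side.png")[130:380,240:640]
cv2.imwrite("pics/i.png",cv2.resize(a,None,fx=2,fy=2,interpolation=cv2.INTER_CUBIC))
E
```

```text
0.023621214923352167 [-2.55728073  0.35890652  0.8703162 ]
False [-5.89600375 -0.48678905 -1.38393149] [-3.75152835e-04  9.89907786e-04  6.69682450e-05]
[-4.07555308 -0.55652084 -1.17932361]
20.575
```

View pics/i.png

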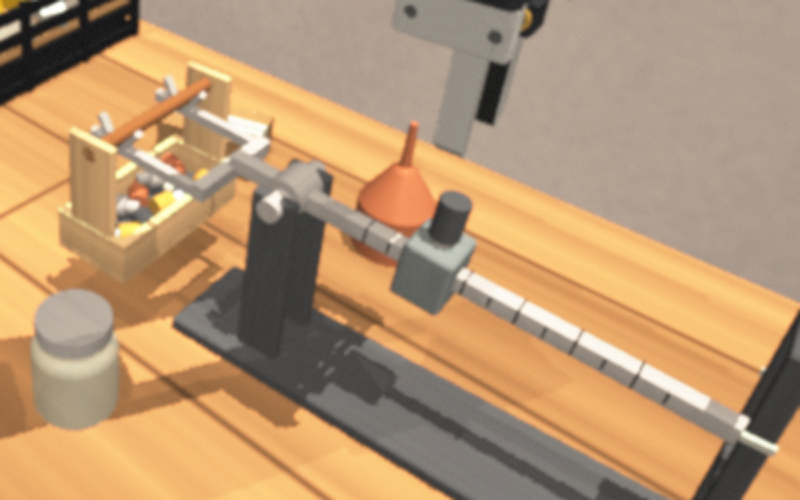

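Run:
```python
from h import *
S=snap("side")
k=6;t=[]
for f in ("a_side","i_side"):
    im=cv2.imread(f"pics/{f}.png"); im=cv2.resize(im[325:391,574:640],None,fx=k,fy=k,interpolation=cv2.INTER_CUBIC)
    for th,c in ((.14,(0,0,255)),(.07,(0,255,255)),(0,(0,255,0)),(-.07,(255,0,0))):
        for X in (bm(0,-.30,.008,th),bm(0,-.338,.008,th)):
            p=(proj(S,X)-[574,325]+.5)*k; cv2.circle(im,tuple(int(v) for v in p),3,c,-1)
    t.append(im)
cv2.imwrite("pics/j.png",np.hstack(t))
```

```text
(no output)
```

View pics/j.png

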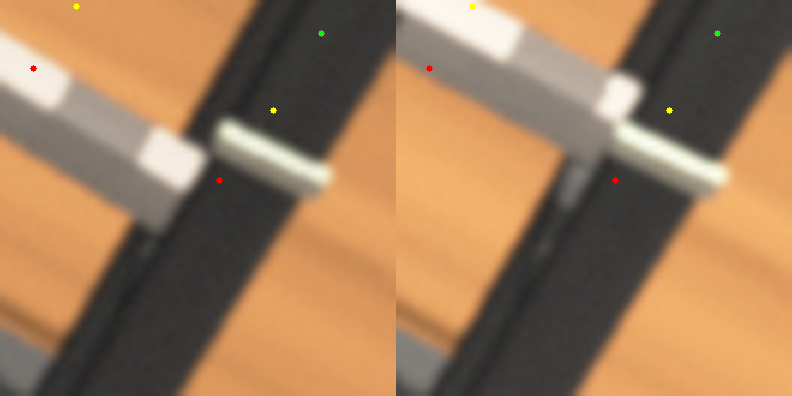

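The beam rests at about +0.08 rad, measured from the tail tip, which is at (622,98) in the right-hand picture. That puts the poise roughly 10 mm too far out, so I'll correct it.

```bash
cat >> h.py <<'E'
def adjust(r0,th0,r1,tag):
    G=np.array([0,0,.18]); k=bm(0,-r0,.054,th0)
    p=manip.get_tcp_pos(); manip.movel([k[0],k[1],p[2]],v=.15)
    print(manip.movel(k+G,v=.1,force_limit=6))
    manip.gripper_to(0.,f_grip=15); g=manip.get_finger_gap()
    k=bm(0,-r1,.054,0); print(g,manip.movel(k+G,v=.04,force_limit=25)); manip.pause(.3)
    print(manip.get_force(),manip.get_tcp_pos()-k-G)
    manip.gripper_to(.05); p=manip.get_tcp_pos(); manip.movel(p+[0,0,.08],v=.12); manip.pause(1.8)
    S=snap("side",tag+"_side"); snap("top",tag+"_top"); tail(tag,S); print("t",manip.get_t())
def tail(tag,S):
    k=6; im=cv2.imread(f"pics/{tag}_side.png"); im=cv2.resize(im[315:391,564:640],None,fx=k,fy=k,interpolation=cv2.INTER_CUBIC)
    for th,c in ((.14,(0,0,255)),(.07,(0,255,255)),(0,(0,255,0)),(-.07,(255,0,0))):
        for y in (-.30,-.33):
            p=(proj(S,bm(0,y,.008,th))-[564,315]+.5)*k; cv2.circle(im,tuple(int(v) for v in p),3,c,-1)
    b=cv2.imread(f"pics/{tag}_side.png")[130:360,240:440]; b=cv2.resize(b,None,fx=456/230,fy=456/230)
    cv2.imwrite(f"pics/{tag}.png",np.hstack([b,im])[:, :800*10])
E
python3 -c "
from h import *
adjust(.122,.08,.112,'k')"; python3 -c "
import cv2;print(cv2.imread('pics/k.png').shape)"
```

```text
False
0.02342804646491299 False
[-4.50787595  1.00147529 -1.69763329] [-0.00028556  0.00022407 -0.00045379]
t 26.55
(456, 853, 3)
```

View pics/k.png

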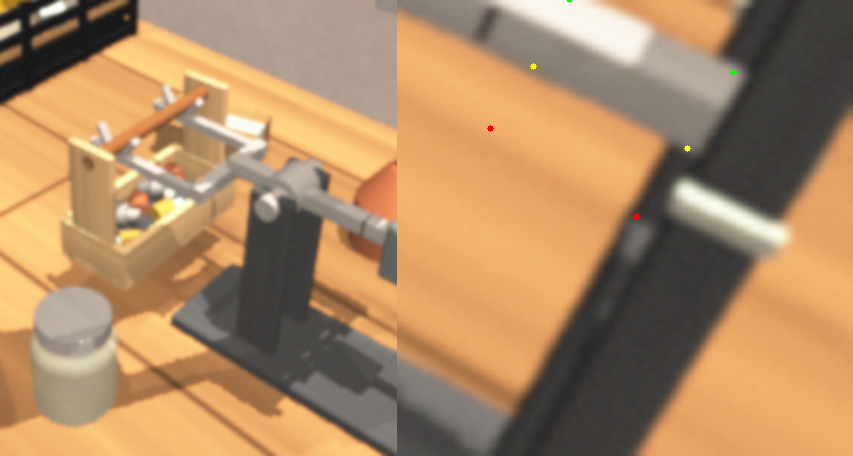

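The beam now looks within about 0.01 rad of level. I'll confirm that with an edge overlay for the level pose in both views and a stationarity check.

Run:
```python
from h import *
p=manip.get_tcp_pos(); manip.movel(p+[0,0,.06],v=.15); manip.pause(1)
S=snap("side","l_side"); T=snap("top","l_top"); tail("l",S)
a=cv2.imread("pics/k_side.png").astype(int);b=cv2.imread("pics/l_side.png").astype(int)
print("diff tail",np.abs(a-b)[315:391,564:640].mean(),np.abs(a-b)[190:300,240:330].mean())
# lower near edge of beam: x=-.007,z=-.008 ; gradient location at several y in side view
g=cv2.cvtColor(S["img"],cv2.COLOR_RGB2HSV)[:,:,1].astype(float) # saturation: wood high, beam low
res=[]
for y in np.arange(-.30,-.15,.01):
    # scan along tilt: find th where saturation rises
    ths=np.linspace(-.12,.16,281); v=[]
    for th in ths:
        q=proj(S,bm(-.007,y,-.008,th)); v.append(cv2.getRectSubPix(g.astype(np.float32),(1,1),(float(q[0]),float(q[1])))[0,0])
    v=np.array(v); d=np.gradient(cv2.GaussianBlur(v.reshape(-1,1),(1,9),0).ravel()) 
    i=np.argmax(np.abs(d)); res.append((round(y,2),round(ths[i],3),round(d[i],1)))
print(res)
im=cv2.resize(S["img"][130:390,240:640,::-1],None,fx=2,fy=2,interpolation=cv2.INTER_CUBIC)
def P(X):return tuple(int(v) for v in (proj(S,X)-[240,130]+.5)*2)
for x,z in ((-.007,-.008),(-.007,.008),(.007,.008)): cv2.line(im,P(bm(x,-.15,z,0)),P(bm(x,-.345,z,0)),(0,255,0),1)
for x in(-.045,.045): cv2.circle(im,P(bm(x,.15,0,0)),2,(0,0,255),-1); cv2.circle(im,P(bm(x,.18,-.017,0)),2,(255,0,0),-1)
cv2.imwrite("pics/m.png",im); print(manip.get_t())
```

```text
diff tail 2.3291204986149583 4.731784511784512
[(np.float64(-0.3), np.float64(-0.081), np.float32(-10.3)), (np.float64(-0.29), np.float64(-0.082), np.float32(-9.1)), (np.float64(-0.28), np.float64(-0.086), np.float32(-9.1)), (np.float64(-0.27), np.float64(-0.091), np.float32(-8.6)), (np.float64(-0.26), np.float64(-0.092), np.float32(-8.2)), (np.float64(-0.25), np.float64(-0.096), np.float32(-8.2)), (np.float64(-0.24), np.float64(-0.101), np.float32(-8.3)), (np.float64(-0.23), np.float64(-0.106), np.float32(-7.1)), (np.float64(-0.22), np.float64(-0.11), np.float32(-7.3)), (np.float64(-0.21), np.float64(-0.116), np.float32(-6.4)), (np.float64(-0.2), np.float64(-0.002), np.float32(5.2)), (np.float64(-0.19), np.float64(-0.002), np.float32(4.7)), (np.float64(-0.18), np.float64(0.001), np.float32(4.7)), (np.float64(-0.17), np.float64(-0.002), np.float32(4.3)), (np.float64(-0.16), np.float64(-0.001), np.float32(4.4))]
28.2
```

View pics/m.png

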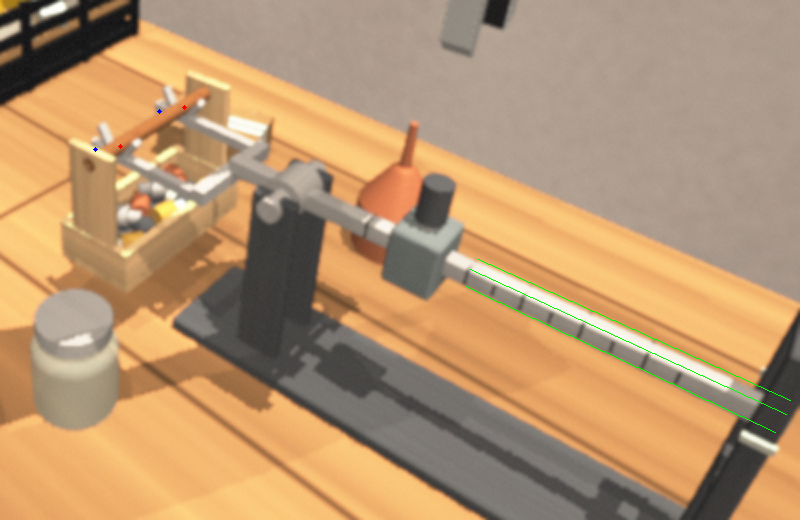

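View pics/l_top.png

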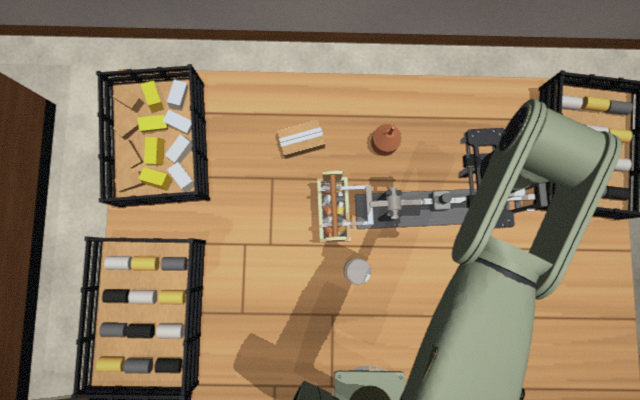

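The level-beam overlay lies on the beam's edges. The lower edge gives about 0.00 rad, and the tail tip gives at most 0.01. The jar (358,271), oil can (386,138) and carton (300,138) haven't moved.

```bash
python3 -c "
from h import *
print(manip.get_qd(),manip.get_t()); manip.finish_job()"
```

```text
[-0.00039817  0.00097708  0.00018677 -0.00039994  0.00144618  0.00067669] 28.2
the job is handed in; nothing more can be done
```

I hung the tote by its bar on both saddles, let go, and slid the poise in two moves to about 112 mm from the pivot. The job was handed in at 28.2 s with the gripper clear of everything.

- **Beam level:** the lower-edge measurement gave a tilt of about 0.00 rad, and the tail tip gave about +0.005 to +0.01 rad. The limit is 0.035 rad (2°).
- **Disagreements:** 10 of the 15 edge samples locked onto a different edge (about −0.1 rad), so I left them out. The level overlay on the picture agreed with the other five.
- **Beam at rest:** I compared two pictures taken just over a second apart. Small differences showed where the arm's shadow had moved. I judged the beam settled from the edge overlay, because the picture comparison was not conclusive.
- **Tote and bystanders:** the tote hangs upright in both notches. The jar, oil can and carton are at the same image positions as at the start.
- **Tote weight:** the wrist force suggested 0.35 to 0.43 kg. The balance point corresponds to about 0.37 kg.

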